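Tighten the wire-brush bit and switch on the shed spindle

ROBOT

A 6-joint arm with a two-finger parallel gripper is mounted at the origin on the work surface. World frame = base frame: x ahead of the robot, y to its left, z up, the work surface at z = 0. Lengths are in m, angles in rad, forces in N, time in s.
With the tool pointing down it reaches from about 0.325 to 0.9 m from the base axis. Payload 6.1 kg.
Tool frame: the origin (TCP) lies at the very end of the fingers, on their centre line; the grasp point (between the pads) lies 19 mm behind it; z points along the fingers, x is the direction in which the jaws open and shut, and the axes are right-handed (so a half turn about z gives the same grasp; the last joint's range is limited). The gripper opens to 85 mm and grips with 20 to 120 N. Pads are 22 mm wide; open, the fingers measure 114 mm over their backs; the gripper's body (76 mm by 85 mm) begins 54 mm behind the grasp point. The pads swing forward as they close: fully open they stand 13 mm farther back than shut.
Start: joints at [-1.442, 0.22, 1.526, -0, 1.395, -0.126], TCP at [0.158, -0.605, 0.231] pointing down, gripper open.
Joint ranges: [-2.98, 2.98], [-0.91, 2.08], [0.09, 2.57], [-1.24, 4.39], [0.2, 2.65], [-2.68, 2.68]. Speed limits (rad/s): [2.57, 2.57, 3.01, 3.14, 3.14, 3.14].

INTERFACE

Orientations are given as a unit quaternion [w, x, y, z].
In Python, from bench import monitor, viewer, order gives the robot as it stands. The module is installed in compiled form; this text tells all that it offers.
- The arm moves only by the tool step_arm, never from a script. Its argument "deltas" is a list that holds one entry, the list of rows, each a list of 6 numbers: the shift along the tool's x, y, z in mm, then the turn, a rotation vector about the tool's x, y, z in degrees. In form: [[[x, y, z, ax, ay, az], ...]]. A call has 1 to 10 rows; each row is the pose to reach, as a shift and turn from the pose measured when the call began, along the tool's axes at that moment; what a row does not reach only later rows make up. A row lasts 1/10 s, in which the tool goes at most 50 mm and 8.59 degrees, less where a joint would pass 70% of its speed; a pose out of reach is approached as far as the arm can. A call with a gripper value outside its range is refused whole. "jaw" is the opening in per cent of the stroke, from 0 (shut) to 100 (fully open), set as the call begins (left out, the last holds). The fingers move at their own pace and stop on an object; "grip_force" is the grip in N (left out, the last holds). Time passes only in rows, so rows that repeat a pose let the fingers close. It gives the time, the measured TCP pose, the force and the opening at its end, in the units of the state.
- monitor.state(): the state, without advancing time (a new reading comes with each control period).
- viewer.capture(name): name is "scene" or "side" or "wrist"; returns (picture, depth): 384x512x3 uint8, red, green, blue; 384x512 float32, m along the optical axis (not along the pixel's ray), 0 where there is no reading.
- viewer.camera_info(name): a dict with "fx", "fy", "cx", "cy" (pixels), "view" (4x4, takes a point from world to camera coordinates); the wrist camera has in their place "mount" (4x4, takes a point from camera to tool coordinates, whose origin is the TCP and whose axes are the tool frame's). Camera axes: x right, y up, looking along -z (the intrinsics and any distortion apply to the point x, -y, -z); pixel columns grow to the right and rows downward; lengths in m; the calibration is good to about 2 mm. A picture is of the moment at which its call begins: read the wrist's pose just before it. camera_info takes no time and is no camera call.
- order.finish_job(): hands the job in, once; it reports no verdict.
The state is a dict: "clock": time; "joints": joint angles; "qd": joint speeds; "joint_efforts": joint torques, N m; "tcp_pos": TCP position; "orientation": TCP orientation; "ft_force": force on the tool from outside, world axes, zero at the start; "torque": the same for the moment, N m; "grip_width": opening from 0.0 (shut) to 1.0 (fully open).
Only numpy, scipy, OpenCV 4.12 (cv2) and the standard library are available. Lean on these libraries where they do the work, as an engineer would, in place of code of your own. Each camera call takes 0.05 s, during which the arm holds its last target. There are 200 camera calls.

TASK

Ready the bench spindle for brushing the rusty hasp: the wire-brush bit stands loose in the chuck, so push the tommy bars round clockwise (seen from above) until the three jaws are firmly tight on it and it stands straight, without forcing it (no more than about 25 N on a bar). Then lift the grey switch cover right up, flip the red toggle fully on (away from the lip end, towards the cover's hinge), and close the cover fully. Leave the padlock, hasp, hinge and canister lying on the table where they are.

Things in the scene. Friction and masses are not known exactly. Their poses are not given: they have to be found in the camera images.
- unit: Bench spindle: green plinth 180 x 380 x 40 mm (x, y, z), fixed, at a new place and yaw each time. Origin: centre of its underside; -x side faces the robot. All coordinates below are in its frame. Chuck axis at (0, 95) mm, switch box centre at (0, -100) mm. The steel chuck has radius 48 mm up to z = 60 mm, then radius 36 mm up to its flat top at z = 90 mm.
- chuck_centre (a point): On the chuck axis, on its flat top face (90 mm above the table), on which the bit stands. The ring must turn 1.5 to 2.3 rad before the jaws touch the shank, at 4 mm of jaw travel per rad; it drags with 0.35 N m (4 N at 85 mm out) and stays where left; then the push climbs over 0.05 to 0.3 rad. A last push of 10 to 20 N at 85 mm out makes it firmly tight, and the ring holds the grip when let go.
- bar_tip (a point): Centre of the black ball (radius 9 mm) ending one of three round steel tommy bars (radius 5 mm, 120 degrees apart, level, 74 mm above the table, bare from 44 to 95 mm from the chuck axis, ball centres at 104 mm) on the dark chuck ring (radius 44 mm, z = 64 to 84 mm). Clockwise from above tightens. The start angle says nothing of how open the jaws are.
- jaw0: One of three aluminium jaws (13 mm wide, 21 mm radial, 28 mm tall, standing on the chuck's top face) that slide radially and close together; origin on the chuck axis at the top face, x outwards. This one is 60 degrees from the unit's +x, counted anticlockwise from above.
- jaw1: As jaw0, at 180 degrees.
- jaw2: As jaw0, at 300 degrees.
- bit: The wire-brush bit, 86 mm tall, 0.14 kg, standing upright and loose between the jaws: plain round steel shank 16 mm in diameter up to 48 mm, then a brass brush head up to 36 mm in diameter. Origin: centre of its foot; z along its axis. Starts up to about 3 mm off the chuck axis.
- flap (a joint): Angle of the grey switch cover, rad: 0 shut, grows as its front lip is lifted, 1.75 fully up at its stop. Starts 0 to 0.1. Stiff hinge, stays where left (about 2 N at the lip). A plate 132 mm long (x), 108 mm wide, 4 mm thick, with 18 mm skirts under both sides; its top is 108 mm above the table when shut.
- flap_hinge (a point): Centre of the cover's hinge line, which runs along the unit's y at (66, -100, 108) mm, at the cover's far edge.
- flap_lip (a point): Middle of the top face of the yellow lip, a tab 30 mm wide (y), 6 mm thick, that sticks out 32 mm beyond the cover's front edge; this point is 148 mm from the hinge line, the tab ends 164 mm from it. Below it is 62 mm of open space down to the plinth, whose front edge lies under the lip.
- toggle (a joint): Angle of the red toggle, rad: 0 off (leaning 0.45 rad to the unit's -x), 0.9 fully on (leaning 0.45 rad to +x). Stays wherever it is left, needs about 1.5 N. Starts between 0 and 0.15.
- toggle_tip (a point): Tip of the toggle, 50 mm from its pivot line (along y, through x = -15, z = 50 mm); bat 10 to 14 mm thick; tip about 96 mm above the table when off or on, 101 mm midway. The box's front and side walls are only 70 mm above the table; its back wall (x = 63 to 69 mm) reaches 104 mm.
- padlock: Brass padlock lying flat, body 60 x 65 x 32 mm, shackle to 73 mm along +x. Origin under its body. Leave alone.
- hasp: Rusty steel hasp lying flat, about 140 x 45 x 28 mm. Origin under its middle. Leave alone.
- hinge_b: Zinc butt hinge 90 x 70 x 10 mm lying flat on the table to the right (-y) of the spindle. Origin under its middle. Leave alone. (Another hinge and a latch lie out of the way in the pine drawer, 190 x 620 x 50 mm, beyond the spindle.)
- canister: Clear glass canister with tin lid, 88 mm across and 120 mm tall, keys inside. Origin under its centre. Leave alone.
There are look-alikes about, which are no part of the job. Leave any green look-alike of the bit alone.

How it is judged:
By the outcome, as a careful person would: the job done as asked, in the order asked, and still so for the second after the job is handed in, with the robot touching nothing.
It also fails if it takes over 69 s, if anything falls off the work surface, if the arm or the gripper's body presses on something with over 40 N, if the wrist force passes 120 N, or if a joint passes its speed limit or range.

## Working session

There is one attempt and no reset: what is moved stays moved. The work goes in short steps, Python scripts to look and compute and a tool call to move; the robot and the scene stay as the last step left them, time stands still between calls to the robot, and variables do not carry over. Pictures are saved under pics/ and viewed, about 8 in all and at most 12, crops included, and the job is handed in when it is done.

Besides the shell and the picture viewer there is one more tool, called in YAML: its name, and indented under it one key for each argument. step_arm: Moves the arm, as the interface text tells. Its arguments: {"type":"object","properties":{"deltas":{"type":"array"},"jaw":{"type":"number"},"grip_force":{"type":"number"}},"required":["deltas"]}

```bash
mkdir -p pics; cat > h.py <<'E'
import numpy as np, cv2
from bench import monitor, viewer, order
from scipy.spatial.transform import Rotation as R
def cap(n,f=None):
    s=monitor.state(); p,d=viewer.capture(n); i=viewer.camera_info(n)
    if f: cv2.imwrite('pics/'+f,p[:,:,::-1])
    np.savez(''+n+'.npz',p=p,d=d,pos=s['tcp_pos'],q=s['orientation']); return p,d,i
def T(i,s=None):
    if 'view' in i: return np.linalg.inv(np.array(i['view']))
    M=np.eye(4);q=s['orientation'];M[:3,:3]=R.from_quat([q[1],q[2],q[3],q[0]]).as_matrix();M[:3,3]=s['tcp_pos'];return M@np.array(i['mount'])
def cloud(d,i,M):
    v,u=np.mgrid[:d.shape[0],:d.shape[1]]
    K=np.array([[i['fx'],0,i['cx']],[0,i['fy'],i['cy']],[0,0,1.]])
    ds=np.array(i.get('distortion',i.get('dist',np.zeros(5))),float).ravel()
    n=cv2.undistortPoints(np.stack([u,v],-1).reshape(-1,1,2).astype(float),K,ds).reshape(d.shape+(2,))
    P=np.stack([n[...,0]*d,-n[...,1]*d,-d,np.ones_like(d)],-1)
    return (P@M.T)[...,:3]
def proj(P,i,M):
    c=np.linalg.inv(M)@np.append(P,1); return i['fx']*c[0]/-c[2]+i['cx'], i['fy']*-c[1]/-c[2]+i['cy']
E
python3 - <<'E'
from h import *
print(monitor.state())
for n in('scene','side'):
    p,d,i=cap(n,n+'0.png'); print(i)
print(viewer.camera_info('wrist'))
a=[cv2.imread(f'pics/{n}0.png') for n in('scene','side')]
cv2.imwrite('pics/both.png',np.hstack(a)[:, :]) 
E
```

```text
{'clock': 0.0, 'joints': array([-1.44208149e+00,  2.21273748e-01,  1.52761343e+00, -1.45527348e-05,
        1.39470163e+00, -1.26103594e-01]), 'qd': array([-0.00028471, -0.00011627, -0.00191873, -0.00069755,  0.0009132 ,
        0.00089817]), 'joint_efforts': array([ 1.38395622e-03, -4.96897316e+01, -3.89393485e+01, -1.58494067e-04,
        1.12491078e-02,  1.06187144e-05]), 'tcp_pos': array([ 0.15745402, -0.60421053,  0.23016852]), 'orientation': array([-6.99755842e-04,  7.91224033e-01, -6.11525579e-01, -7.11728111e-04]), 'ft_force': array([ 0.04852367, -0.11768114,  0.22198218]), 'torque': array([0.04438452, 0.03013728, 0.0226617 ]), 'grip_width': 0.997886691665835}
{'fx': 406.7615302435492, 'fy': 406.7615302435492, 'cx': 253.42723582940255, 'cy': 196.26143860992147, 'view': array([[ 0.82345532,  0.56718794, -0.01480503, -0.41109271],
       [-0.45668928,  0.67806358,  0.57590336,  0.18179418],
       [ 0.33668419, -0.46746939,  0.81738371, -1.55267791],
       [ 0.        ,  0.        ,  0.        ,  1.        ]])}
{'fx': 368.52964041295036, 'fy': 368.52964041295036, 'cx': 257.80493402173835, 'cy': 192.64860093478092, 'view': array([[-9.47021927e-01, -3.21168662e-01, -3.99791627e-04,
         5.07836959e-01],
       [ 1.97603675e-01, -5.83649370e-01,  7.87595201e-01,
        -1.88281144e-01],
       [-2.53184235e-01,  7.45790925e-01,  6.16192860e-01,
        -1.00553432e+00],
       [ 0.00000000e+00,  0.00000000e+00,  0.00000000e+00,
         1.00000000e+00]])}
{'fx': 319.75265662738235, 'fy': 319.75265662738235, 'cx': 254.37473923534012, 'cy': 193.8068627923364, 'mount': array([[ 9.99999861e-01, -3.44274811e-04,  4.00281076e-04,
        -1.22919821e-03],
       [-2.09891174e-04, -9.54898523e-01, -2.96932259e-01,
        -7.59959436e-02],
       [ 4.84454105e-04,  2.96932133e-01, -9.54898462e-01,
        -1.42281261e-01],
       [ 0.00000000e+00,  0.00000000e+00,  0.00000000e+00,
         1.00000000e+00]])}
```

View pics/scene0.png

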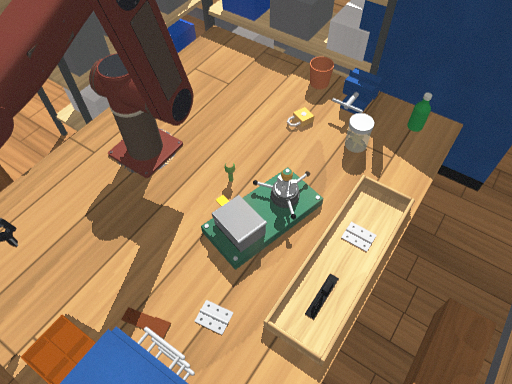

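View pics/side0.png

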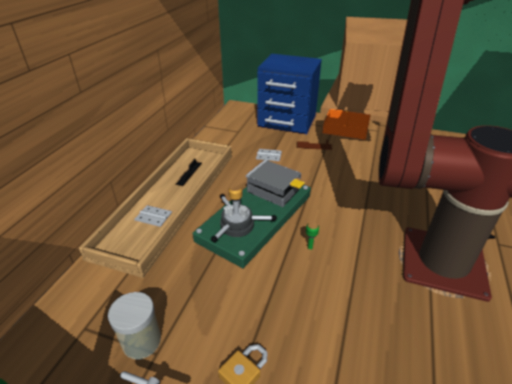

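Scene picture: spindle with its chuck at (287,188), brass brush head above it at (288,175), switch cover at (240,223) and lip at (222,201). The look-alike is the green bit at (229,172), on the table and to be left alone. The loose bit is the brass one in the chuck. Next I fit the plinth and take a close crop.

```bash
python3 - <<'E'
from h import *
out=[]
for n in('scene','side'):
    z=np.load(n+'.npz'); i=viewer.camera_info(n); C=cloud(z['d'],i,T(i)); p=z['p'].astype(int)
    X,Y,Z=np.moveaxis(C,-1,0)
    g=(p[...,1]>p[...,0]*1.3)&(p[...,1]>p[...,2]*1.05)&(abs(Z-.04)<.012)&(z['d']>0)
    k,l,st,_=cv2.connectedComponentsWithStats(g.astype(np.uint8)); 
    roi=(X>.2)&(X<.9)&(Y>-.6)&(Y<.4)
    g&=roi
    pts=C[g][:,:2]; print(n,g.sum(),np.median(Z[g]))
    med=np.median(pts,0); pts=pts[np.linalg.norm(pts-med,axis=1)<.25]
    r=cv2.minAreaRect((pts*1000).astype(np.float32)); print(r, cv2.boxPoints(r))
    # table
    t=(abs(Z)<.015)&roi; print('table z',np.median(Z[t]))
    yl=(p[...,0]>180)&(p[...,1]>130)&(p[...,2]<60)&roi&(Z>.06); 
    for nm,m in(('yellow',yl),('top',roi&(abs(Z-.108)<.012)&(abs(p[...,0]-p[...,2])<20))): 
        v,u=np.nonzero(m); print(nm,m.sum(),u.mean() if len(u) else 0,v.mean() if len(v) else 0,np.median(C[m],0))
a=cv2.imread('pics/scene0.png')[150:275,190:340]; b=cv2.imread('pics/side0.png')[140:270,185:335]
a=cv2.resize(a,None,fx=5.3,fy=4.24*1.25*.0+5.3,interpolation=3)[:600]; b=cv2.resize(b,(400,347))
cv2.imwrite('pics/c1.png',cv2.resize(a,(660,550)))
E
```

```text
scene 2772 0.038870214621119725
((493.6426696777344, 5.139739990234375), (380.5981140136719, 289.0137634277344), 74.20318603515625) [[ 302.78888 -138.63368]
 [ 580.88745 -217.31096]
 [ 684.49646  148.91316]
 [ 406.3979   227.59044]]
table z -1.2371532571719968e-06
yellow 1 216.0 200.0 [ 0.42171453 -0.09232715  0.10702664]
top 1547 243.0775694893342 215.8978668390433 [ 0.52924813 -0.10434987  0.10760473]
side 2682 0.040442354177596285
((534.6318969726562, 47.879638671875), (336.7510986328125, 306.3691101074219), 18.207378387451172) [[ 326.823    140.78435]
 [ 422.55026 -150.2454 ]
 [ 742.4408   -45.02507]
 [ 646.7135   246.00468]]
table z 0.0008606309307630511
yellow 74 291.13513513513516 183.8783783783784 [ 0.43965892 -0.07569347  0.10923468]
top 1158 266.21934369602764 181.17012089810018 [ 0.533047   -0.0784989   0.10881247]
```

View pics/c1.png

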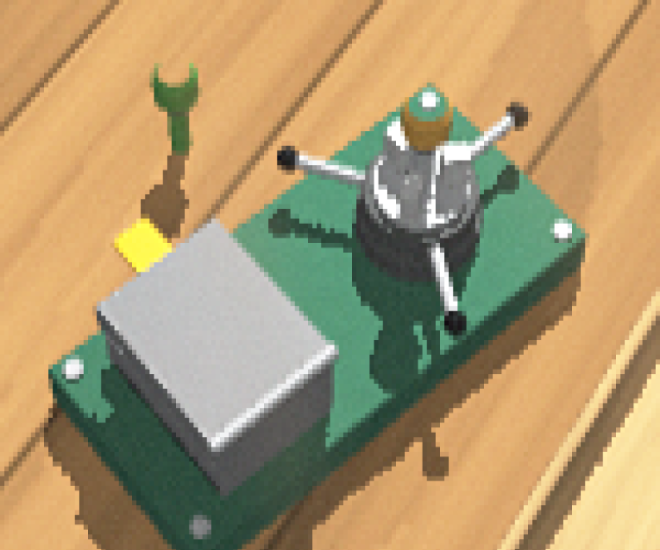

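Enlarged crop: the real bit (brass head) is at (428,120), the lip at (143,245), and the bar balls at (287,158), (516,116) and (455,322). The green look-alike is at (177,100). The look-alike spoiled the plinth fit, so I keep only the largest component.

```bash
python3 - <<'E'
from h import *
for n in('scene','side'):
    z=np.load(n+'.npz'); i=viewer.camera_info(n); C=cloud(z['d'],i,T(i)); p=z['p'].astype(int)
    X,Y,Z=np.moveaxis(C,-1,0)
    g=(p[...,1]>p[...,0]*1.3)&(p[...,1]>p[...,2]*1.05)&(abs(Z-.04)<.005)&(X>.3)&(X<.9)&(Y>-.6)&(Y<.4)
    k,l,st,_=cv2.connectedComponentsWithStats(cv2.morphologyEx(g.astype(np.uint8),cv2.MORPH_CLOSE,np.ones((7,7)))) 
    j=1+st[1:,4].argmax(); g&=(l==j)
    r=cv2.minAreaRect((C[g][:,:2]*1000).astype(np.float32)); print(n,r); print(cv2.boxPoints(r))
    t=(abs(Z-.108)<.006)&(abs(p[...,0]-p[...,2])<25)&(X>.4)&(X<.7)&(Y>-.25)&(Y<.0)
    k,l,st,_=cv2.connectedComponentsWithStats(t.astype(np.uint8)); t&=l==1+st[1:,4].argmax()
    print('top',cv2.minAreaRect((C[t][:,:2]*1000).astype(np.float32)),np.median(Z[t]))
    dk=(p.max(-1)<70)&(abs(Z-.076)<.014)&(X>.4)&(X<.8)&(Y>-.1)&(Y<.3)
    k,l,st,ce=cv2.connectedComponentsWithStats(dk.astype(np.uint8))
    for j in range(1,k):
        if st[j,4]>3: print('dark',ce[j].round(),st[j,4],np.median(C[l==j],0).round(4))
    br=(p[...,0]>p[...,2]*1.6)&(Z>.13)&(Z<.19)&(X>.45)&(X<.7)&(Y>0)&(Y<.2)
    print('brass',br.sum(),np.median(C[br],0), C[br].min(0),C[br].max(0))
E
```

```text
scene ((545.7894897460938, -9.6224365234375), (380.57965087890625, 180.62860107421875), 74.18646240234375)
[[ 407.03784 -168.09915]
 [ 580.8303  -217.32181]
 [ 684.54114  148.85428]
 [ 510.74866  198.07693]]
top ((519.7539672851562, -105.8604736328125), (109.43431091308594, 137.1510009765625), 74.13345336914062) 0.1075990598132327
dark [255. 182.] 14 [0.4718 0.0501 0.0802]
dark [280. 199.] 63 [0.5767 0.0431 0.0758]
dark [294. 198.] 23 [0.6123 0.0691 0.074 ]
dark [293. 216.] 21 [0.6451 0.0074 0.0796]
brass 70 [0.57843819 0.0691089  0.16810881] [0.55532422 0.06281391 0.14665227] [0.58932116 0.09266897 0.17750369]
side ((544.0865478515625, 2.275238037109375), (370.13360595703125, 176.65846252441406), 74.29707336425781)
[[ 408.9657  -151.97821]
 [ 579.0309  -199.79074]
 [ 679.2074   156.52869]
 [ 509.1422   204.34122]]
top ((519.8959350585938, -100.43705749511719), (110.6280288696289, 135.79330444335938), 74.48973846435547) 0.10889719077757098
dark [251. 183.] 4 [ 0.5886 -0.0869  0.0643]
dark [289. 192.] 14 [ 0.4607 -0.0827  0.0715]
dark [221. 195.] 8 [0.6447 0.0201 0.0806]
dark [223. 220.] 37 [0.5973 0.1192 0.0825]
dark [274. 217.] 25 [0.4688 0.0622 0.0794]
dark [241. 225.] 129 [0.5444 0.1196 0.075 ]
dark [213. 239.] 33 [0.5948 0.191  0.0789]
brass 123 [0.5654202 0.0987379 0.1662575] [0.5538408  0.07513673 0.1423051 ] [0.58791842 0.10520867 0.17668685]
```

```bash
cat >> h.py <<'E'
def RM(q): return R.from_quat([q[1],q[2],q[3],q[0]])
def down(phi): 
    a=np.radians(phi); return R.from_matrix(np.array([[np.cos(a),np.sin(a),0],[np.sin(a),-np.cos(a),0],[0,0,-1]]))
def row(pos,rot,s=None):
    s=s or monitor.state(); r=RM(s['orientation'])
    if not isinstance(rot,R): rot=down(rot)
    return list(np.round(r.inv().apply(np.array(pos)-s['tcp_pos'])*1000,1))+list(np.round(np.degrees((r.inv()*rot).as_rotvec()),1))
E
python3 -c "
from h import *
print(row([.53,0,.34],30))"
```

```text
[np.float64(-491.1), np.float64(-512.9), np.float64(-108.7), np.float64(-0.1), np.float64(0.1), np.float64(-105.4)]
```

step_arm:
  deltas:
    - [[-491,-513,-109,0,0,-105],[-491,-513,-109,0,0,-105],[-491,-513,-109,0,0,-105],[-491,-513,-109,0,0,-105],[-491,-513,-109,0,0,-105],[-491,-513,-109,0,0,-105],[-491,-513,-109,0,0,-105],[-491,-513,-109,0,0,-105],[-491,-513,-109,0,0,-105],[-491,-513,-109,0,0,-105]]
  jaw: 0

```text
clock: 1.1
tcp_pos: [0.4172, -0.1821, 0.3073]
orientation: [-0.001, 0.995, 0.095, 0.0]
ft_force: [1.0, -0.7, -0.1]
grip_width: -0.003
```

```bash
python3 -c "
from h import *
print(monitor.state()['tcp_pos'],row([.53,0,.34],30))"
```

```text
[ 0.4172492  -0.18205011  0.30727295] [np.float64(145.1), np.float64(-157.5), np.float64(-32.4), np.float64(-0.1), np.float64(-0.0), np.float64(-19.1)]
```

step_arm:
  deltas:
    - [[145,-157,-32,0,0,-19],[145,-157,-32,0,0,-19],[145,-157,-32,0,0,-19],[145,-157,-32,0,0,-19],[145,-157,-32,0,0,-19],[145,-157,-32,0,0,-19],[145,-157,-32,0,0,-19]]

```text
clock: 1.8
tcp_pos: [0.5296, -0.0006, 0.3389]
orientation: [-0.001, 0.966, 0.258, -0.0]
ft_force: [0.2, -0.7, 0.1]
grip_width: -0.003
```

```bash
python3 - <<'E'
from h import *
s=monitor.state(); print(s['tcp_pos'],s['qd'].round(3),s['ft_force'])
p,d,i=cap('wrist','w1.png'); M=T(i,s); C=cloud(d,i,M); p=p.astype(int)
np.save('C.npy',C)
X,Y,Z=np.moveaxis(C,-1,0)
g=(p[...,1]>p[...,0]*1.3)&(p[...,1]>p[...,2]*1.05)&(abs(Z-.04)<.006)
k,l,st,_=cv2.connectedComponentsWithStats(cv2.morphologyEx(g.astype(np.uint8),cv2.MORPH_CLOSE,np.ones((7,7)))) 
g&=(l==1+st[1:,4].argmax())
r=cv2.minAreaRect((C[g][:,:2]*1000).astype(np.float32)); print(r,np.median(Z[g])); print(cv2.boxPoints(r))
t=(abs(Z-.108)<.006)&(abs(p[...,0]-p[...,2])<25)&(Y<.03)
k,l,st,_=cv2.connectedComponentsWithStats(t.astype(np.uint8)); t&=l==1+st[1:,4].argmax()
print('top',cv2.minAreaRect((C[t][:,:2]*1000).astype(np.float32)),np.median(Z[t]))
yl=(p[...,0]>180)&(p[...,1]>130)&(p[...,2]<60)&(Z>.09); print('yellow',yl.sum(),np.median(C[yl],0),cv2.minAreaRect((C[yl][:,:2]*1000).astype(np.float32)))
dk=(p.max(-1)<70)&(abs(Z-.076)<.014)&(X>.4)&(X<.8)&(Y>-.1)&(Y<.3)
k,l,st,ce=cv2.connectedComponentsWithStats(dk.astype(np.uint8))
for j in range(1,k):
    if st[j,4]>8: print('dark',ce[j].round(),st[j,4],np.median(C[l==j],0).round(4))
cv2.imwrite('pics/w1b.png',cv2.resize(cv2.imread('pics/w1.png'),(768,576)))
E
```

```text
[ 0.52958331 -0.00055301  0.33885036] [-0.029 -0.014  0.013 -0.002  0.    -0.001] [ 0.15140412 -0.65077097  0.07155788]
((536.923095703125, -23.685890197753906), (176.38037109375, 178.63534545898438), 74.64644622802734) 0.039505317217247427
[[ 427.44263  -85.07956]
 [ 599.7025  -132.37764]
 [ 646.40356   37.70778]
 [ 474.14368   85.00586]]
top ((517.45458984375, -101.56791687011719), (108.5910873413086, 135.947265625), 74.13518524169922) 0.10778201993045769
yellow 656 [ 0.43729363 -0.07826035  0.10817464] ((488.4013671875, 11.841377258300781), (244.04261779785156, 55.20649719238281), 56.060935974121094)
dark [382.  46.] 166 [0.5922 0.1856 0.0804]
dark [238.  96.] 12 [0.475  0.0552 0.079 ]
dark [282. 118.] 31 [0.5335 0.0601 0.0752]
dark [302. 140.] 108 [0.571  0.0484 0.0835]
dark [325. 144.] 20 [0.5973 0.0595 0.0839]
dark [334. 191.] 106 [0.6419 0.0137 0.0804]
```

View pics/w1b.png

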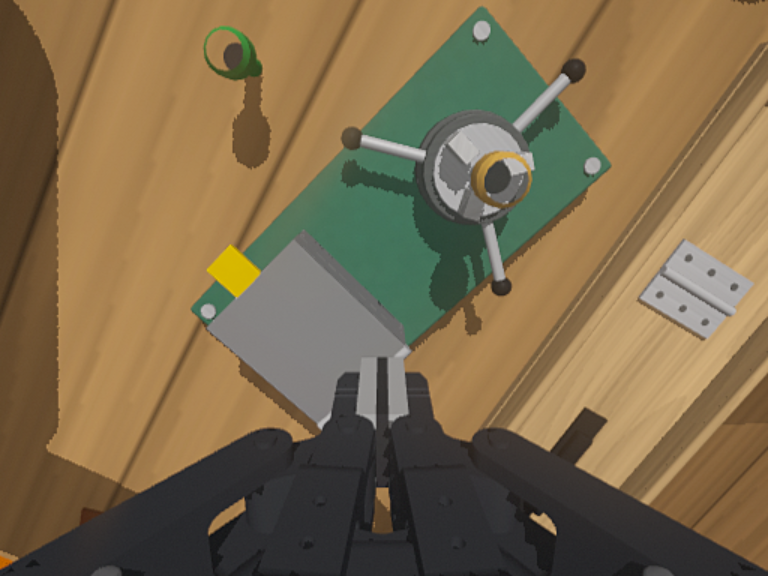

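Wrist picture: balls at (351,138), (573,70) and (501,286), brass bit at (500,180), lip at (233,270), green look-alike at (233,53). The balls' centroid and the cover centre both put the chuck axis at about (0.5705, 0.0855), with the bars at 77, 197 and 317 degrees.

```bash
python3 - <<'E'
from h import *
C=np.load('C.npy'); z=np.load('wrist.npz');p=z['p'].astype(int)
g=(p[...,1]>p[...,0]*1.4)&(C[...,2]>.05); print(g.sum(),np.median(C[g],0),C[g].min(0),C[g].max(0))
A=np.array([.5705,.0855]); q=lambda th,r=.077:A+r*np.array([np.cos(np.radians(th)),np.sin(np.radians(th))])
print(row([*q(217),.14],37), row([*q(217),.06],37))
E
```

```text
292 [0.37001318 0.06812707 0.08286292] [ 0.33948447 -0.02480671  0.06296277] [0.56848635 0.13009196 0.48125835]
[np.float64(2.5), np.float64(-44.8), np.float64(199.0), np.float64(-0.1), np.float64(0.0), np.float64(-7.1)] [np.float64(2.5), np.float64(-44.7), np.float64(279.0), np.float64(-0.1), np.float64(0.0), np.float64(-7.1)]
```

step_arm:
  deltas:
    - [[2.5,-45,50,0,0,-7],[2.5,-45,100,0,0,-7],[2.5,-45,150,0,0,-7],[2.5,-45,200,0,0,-7],[2.5,-45,230,0,0,-7],[2.5,-45,255,0,0,-7],[2.5,-45,279,0,0,-7],[2.5,-45,279,0,0,-7]]

```text
clock: 2.65
tcp_pos: [0.505, 0.0382, 0.0563]
orientation: [-0.002, 0.949, 0.315, -0.004]
ft_force: [-1.0, -0.4, -0.5]
grip_width: -0.001
```

```bash
cat > arc.py <<'E'
from h import *
import sys
A=np.array([.5705,.0855]); s=monitor.state(); v=s['tcp_pos'][:2]-A
th0=np.degrees(np.arctan2(v[1],v[0]))%360; f=s['ft_force']
t=np.radians(th0); print('r',np.hypot(*v)*1e3,'th',th0,'z',s['tcp_pos'][2],'F',f,'tang(cw)',f[0]*np.sin(t)-f[1]*np.cos(t),'ring torque->85mm')
for d in map(float,sys.argv[1:]):
    th=th0-d; a=np.radians(th)
    print(d,[float(x) for x in row([*(A+.077*np.array([np.cos(a),np.sin(a)])),.06],th-180,s)])
E
python3 arc.py 3 6 9 12 15 18 21 24 27 30
```

```text
r 80.8163191915559 th 215.85545936423364 z 0.05629463952378634 F [-1.02507628 -0.42286295 -0.51600821] tang(cw) 0.25770146222545687 ring torque->85mm
3.0 [4.0, -4.0, -3.7, -0.4, 0.4, 3.9]
6.0 [4.3, -8.0, -3.7, -0.4, 0.4, 6.9]
9.0 [4.9, -12.0, -3.7, -0.3, 0.4, 9.9]
12.0 [5.7, -15.9, -3.6, -0.3, 0.4, 12.9]
15.0 [6.7, -19.9, -3.6, -0.3, 0.4, 15.9]
18.0 [7.9, -23.7, -3.6, -0.3, 0.4, 18.9]
21.0 [9.3, -27.5, -3.6, -0.3, 0.4, 21.9]
24.0 [10.9, -31.2, -3.6, -0.3, 0.4, 24.9]
27.0 [12.7, -34.8, -3.6, -0.3, 0.4, 27.9]
30.0 [14.7, -38.3, -3.5, -0.3, 0.5, 30.9]
```

step_arm:
  deltas:
    - [[4,-4,-3.7,0,0,3.9],[4.3,-8,-3.7,0,0,6.9],[4.9,-12,-3.7,0,0,9.9],[5.7,-16,-3.6,0,0,12.9],[6.7,-20,-3.6,0,0,15.9],[7.9,-23.7,-3.6,0,0,18.9],[9.3,-27.5,-3.6,0,0,21.9],[10.9,-31.2,-3.6,0,0,24.9],[12.7,-34.8,-3.6,0,0,27.9],[14.7,-38.3,-3.5,0,0,30.9]]

```text
clock: 3.65
tcp_pos: [0.4944, 0.0756, 0.0616]
orientation: [0.0, 0.999, 0.049, -0.004]
ft_force: [-0.5, -6.2, -0.6]
grip_width: -0.001
```

```bash
python3 arc.py 5 10 15 20 25 30 35 40 45 50
```

```text
r 76.75281028125737 th 187.42423729288686 z 0.06161422353985792 F [-0.5210822  -6.22632993 -0.58038633] tang(cw) -6.1068003811824045 ring torque->85mm
5.0 [-0.2, -6.7, 1.6, 0.0, 0.4, 3.2]
10.0 [0.5, -13.4, 1.6, 0.0, 0.4, 8.2]
15.0 [1.8, -20.0, 1.6, 0.1, 0.4, 13.2]
20.0 [3.6, -26.5, 1.6, 0.1, 0.4, 18.2]
25.0 [6.0, -32.7, 1.6, 0.1, 0.4, 23.2]
30.0 [8.9, -38.8, 1.5, 0.1, 0.4, 28.2]
35.0 [12.3, -44.6, 1.5, 0.1, 0.4, 33.2]
40.0 [16.2, -50.0, 1.5, 0.1, 0.4, 38.2]
45.0 [20.6, -55.1, 1.5, 0.2, 0.4, 43.2]
50.0 [25.4, -59.8, 1.4, 0.2, 0.4, 48.2]
```

step_arm:
  deltas:
    - [[-0.2,-6.7,1.6,0,0,3.2],[0.5,-13.4,1.6,0,0,8.2],[1.8,-20,1.6,0,0,13.2],[3.6,-26.5,1.6,0,0,18.2],[6,-32.7,1.6,0,0,23.2],[8.9,-38.8,1.5,0,0,28.2],[12.3,-44.6,1.5,0,0,33.2],[16.2,-50,1.5,0,0,38.2],[20.6,-55.1,1.5,0,0,43.2],[25.4,-59.8,1.4,0,0,48.2]]

```text
clock: 4.65
tcp_pos: [0.5139, 0.1357, 0.0615]
orientation: [0.003, 0.931, -0.365, -0.003]
ft_force: [-3.4, -5.8, 0.4]
grip_width: -0.002
```

```bash
python3 arc.py 2 4 6 8 10 12 14 16
```

```text
r 75.64476448795544 th 138.44880048583113 z 0.06150028639265456 F [-3.38315745 -5.7546738   0.41781761] tang(cw) -6.550597992675067 ring torque->85mm
2.0 [-1.4, -2.7, 1.5, 0.4, 0.2, 0.7]
4.0 [-1.3, -5.4, 1.5, 0.4, 0.2, 2.7]
6.0 [-1.1, -8.0, 1.4, 0.4, 0.2, 4.7]
8.0 [-0.8, -10.7, 1.4, 0.4, 0.2, 6.7]
10.0 [-0.5, -13.4, 1.4, 0.4, 0.2, 8.7]
12.0 [-0.0, -16.0, 1.4, 0.4, 0.2, 10.7]
14.0 [0.5, -18.7, 1.4, 0.4, 0.2, 12.7]
16.0 [1.2, -21.3, 1.3, 0.5, 0.2, 14.7]
```

step_arm:
  deltas:
    - [[-1.4,-2.7,1.5,0,0,0.7],[-1.3,-5.4,1.5,0,0,2.7],[-1.1,-8,1.4,0,0,4.7],[-0.8,-10.7,1.4,0,0,6.7],[-0.5,-13.4,1.4,0,0,8.7]]

```text
clock: 5.15
tcp_pos: [0.5224, 0.144, 0.0612]
orientation: [0.004, 0.9, -0.435, -0.003]
ft_force: [-3.5, -4.3, 2.0]
grip_width: -0.001
```

```bash
python3 arc.py 1 2 3 4 5 6 7 8 9 10
```

```text
r 75.793355588927 th 129.42271531269913 z 0.061202877242818796 F [-3.53201935 -4.28955383  1.99627923] tang(cw) -5.452445534373821 ring torque->85mm
1.0 [-1.2, -1.3, 1.2, 0.6, 0.1, -0.0]
2.0 [-1.2, -2.7, 1.2, 0.6, 0.1, 1.0]
3.0 [-1.2, -4.0, 1.2, 0.6, 0.1, 2.0]
4.0 [-1.1, -5.4, 1.2, 0.6, 0.1, 3.0]
5.0 [-1.0, -6.7, 1.1, 0.6, 0.1, 4.0]
6.0 [-0.9, -8.0, 1.1, 0.6, 0.1, 5.0]
7.0 [-0.8, -9.4, 1.1, 0.6, 0.1, 6.0]
8.0 [-0.7, -10.7, 1.1, 0.6, 0.1, 7.0]
9.0 [-0.5, -12.0, 1.1, 0.6, 0.1, 8.0]
10.0 [-0.3, -13.4, 1.1, 0.6, 0.1, 9.0]
```

step_arm:
  deltas:
    - [[-1.2,-1.3,1.2,0,0,0],[-1.2,-2.7,1.2,0,0,1],[-1.2,-4,1.2,0,0,2],[-1.1,-5.4,1.2,0,0,3]]

```text
clock: 5.55
tcp_pos: [0.5255, 0.1467, 0.0611]
orientation: [0.005, 0.888, -0.459, -0.003]
ft_force: [-4.6, -4.1, 1.8]
grip_width: -0.001
```

```bash
python3 arc.py 1 2 3 4 5
```

```text
r 75.94662816151957 th 126.29489662273475 z 0.06106628164069816 F [-4.64844484 -4.05144046  1.80551231] tang(cw) -6.144773569173261 ring torque->85mm
1.0 [-1.1, -1.3, 1.1, 0.7, 0.1, 0.0]
2.0 [-1.1, -2.7, 1.0, 0.7, 0.1, 1.0]
3.0 [-1.0, -4.0, 1.0, 0.7, 0.0, 2.0]
4.0 [-1.0, -5.4, 1.0, 0.7, 0.0, 3.0]
5.0 [-0.9, -6.7, 1.0, 0.7, 0.0, 4.0]
```

step_arm:
  deltas:
    - [[-1.1,-1.3,1.1,0.7,0,0],[-1.1,-2.7,1,0.7,0,1],[-1,-4,1,0.7,0,2],[-1,-5.4,1,0.7,0,3]]

```text
clock: 5.95
tcp_pos: [0.5287, 0.1492, 0.0608]
orientation: [0.0, 0.876, -0.482, -0.0]
ft_force: [-4.5, -3.9, 2.6]
grip_width: 0.001
```

step_arm:
  deltas:
    - [[-1.1,-1.3,1,0,0,0],[-1.1,-2.7,1,0,0,1],[-1,-4,1,0,0,2],[-1,-5.4,1,0,0,3]]

```text
clock: 6.35
tcp_pos: [0.5319, 0.1516, 0.0606]
orientation: [0.001, 0.863, -0.505, -0.001]
ft_force: [-5.4, -4.7, 3.2]
grip_width: 0.0
```

```bash
python3 arc.py 1 2 3 4 5
```

```text
r 76.55971215960177 th 120.2780206798227 z 0.06059611017243166 F [-5.42829419 -4.65518185  3.17217117] tang(cw) -7.034941142255432 ring torque->85mm
1.0 [-0.5, -1.3, 0.6, 0.2, 0.0, 0.0]
2.0 [-0.4, -2.7, 0.6, 0.2, 0.0, 1.0]
3.0 [-0.4, -4.0, 0.6, 0.2, 0.0, 2.0]
4.0 [-0.3, -5.4, 0.6, 0.2, 0.0, 3.0]
5.0 [-0.3, -6.7, 0.6, 0.2, 0.0, 4.0]
```

step_arm:
  deltas:
    - [[-0.5,-1.3,0.6,0.2,0,0],[-0.4,-2.7,0.6,0.2,0,1],[-0.4,-4,0.6,0.2,0,2],[-0.3,-5.4,0.6,0.2,0,3]]

```text
clock: 6.75
tcp_pos: [0.535, 0.1533, 0.0605]
orientation: [0.001, 0.849, -0.528, -0.001]
ft_force: [-8.3, -3.4, 2.9]
grip_width: 0.0
```

step_arm:
  deltas:
    - [[-0.5,-1.3,0.6,0,0,0],[-0.4,-2.7,0.6,0,0,1],[-0.4,-4,0.6,0,0,2],[-0.3,-5.4,0.6,0,0,3]]

```text
clock: 7.15
tcp_pos: [0.5377, 0.1549, 0.0602]
orientation: [0.003, 0.835, -0.55, -0.003]
ft_force: [-7.9, -2.8, 3.6]
grip_width: 0.003
```

```bash
python3 arc.py 1 2 3 4 5
```

```text
r 76.73597801322676 th 115.2936567102125 z 0.06022982444326952 F [-7.85041449 -2.78080159  3.64781794] tang(cw) -8.285913215676722 ring torque->85mm
1.0 [-0.3, -1.3, 0.2, 0.4, 0.1, -1.1]
2.0 [-0.3, -2.7, 0.2, 0.4, 0.1, -0.1]
3.0 [-0.3, -4.0, 0.2, 0.4, 0.1, 0.9]
4.0 [-0.3, -5.4, 0.2, 0.4, 0.1, 1.9]
5.0 [-0.2, -6.7, 0.2, 0.4, 0.1, 2.9]
```

step_arm:
  deltas:
    - [[-0.3,-1.3,0.2,0.4,0,-1],[-0.3,-2.7,0.2,0.4,0,0],[-0.3,-4,0.2,0.4,0,1],[-0.3,-5.4,0.2,0.4,0,2]]

```text
clock: 7.55
tcp_pos: [0.5401, 0.1564, 0.06]
orientation: [0.002, 0.825, -0.565, -0.003]
ft_force: [-9.4, -2.1, 2.6]
grip_width: -0.002
```

```bash
python3 arc.py 1 2 3 4 5
```

```text
r 77.08691216504985 th 113.20202533120184 z 0.06002148738400043 F [-9.41813567 -2.07506373  2.58304758] tang(cw) -9.473932159992032 ring torque->85mm
1.0 [0.1, -1.3, 0.0, 0.3, 0.2, -1.0]
2.0 [0.0, -2.7, 0.0, 0.3, 0.2, 0.0]
3.0 [0.1, -4.0, -0.0, 0.3, 0.2, 1.0]
4.0 [0.1, -5.4, -0.0, 0.3, 0.1, 2.0]
5.0 [0.1, -6.7, -0.0, 0.3, 0.1, 3.0]
```

step_arm:
  deltas:
    - [[0,-2,0,0.3,0,-1],[0,-4,0,0.3,0,0.5],[0,-5.4,0,0.3,0,1.5],[0,-6,0,0.3,0,2]]

```text
clock: 7.95
tcp_pos: [0.5429, 0.1575, 0.0599]
orientation: [0.002, 0.815, -0.579, -0.003]
ft_force: [-10.1, -2.3, 3.7]
grip_width: -0.001
```

```bash
python3 arc.py 1 2 3 4 5 6
```

```text
r 77.12083744670673 th 110.9504096622489 z 0.059867620261808085 F [-10.13796832  -2.2650765    3.68024612] tang(cw) -10.277650034081194 ring torque->85mm
1.0 [0.1, -1.3, -0.1, 0.4, 0.2, -0.7]
2.0 [0.1, -2.7, -0.2, 0.4, 0.2, 0.3]
3.0 [0.1, -4.0, -0.2, 0.4, 0.2, 1.3]
4.0 [0.1, -5.4, -0.2, 0.4, 0.2, 2.3]
5.0 [0.2, -6.7, -0.2, 0.4, 0.2, 3.3]
6.0 [0.3, -8.1, -0.2, 0.4, 0.2, 4.3]
```

step_arm:
  deltas:
    - [[0,-2,0,0.3,0,0],[0,-4,0,0.3,0,1],[0,-6,0,0.3,0,2],[0,-7,0,0.3,0,2.5]]

```text
clock: 8.35
tcp_pos: [0.5462, 0.1586, 0.0596]
orientation: [0.002, 0.802, -0.597, -0.004]
ft_force: [-11.8, -2.2, 4.3]
grip_width: -0.003
```

```bash
python3 arc.py 1 2 3 4 5 6
```

```text
r 77.05411174820789 th 108.35006171960761 z 0.059608981727056906 F [-11.82998979  -2.22698986   4.32891945] tang(cw) -11.929549032514641 ring torque->85mm
1.0 [0.0, -1.3, -0.4, 0.5, 0.3, -0.7]
2.0 [0.0, -2.7, -0.4, 0.5, 0.3, 0.3]
3.0 [0.0, -4.0, -0.4, 0.5, 0.3, 1.3]
4.0 [0.1, -5.4, -0.4, 0.5, 0.2, 2.3]
5.0 [0.2, -6.7, -0.5, 0.5, 0.2, 3.3]
6.0 [0.2, -8.1, -0.5, 0.5, 0.2, 4.3]
```

step_arm:
  deltas:
    - [[0,-2,-0.4,0.4,0.2,0],[0,-4,-0.4,0.4,0.2,1],[0,-6,-0.4,0.4,0.2,2],[0.2,-8,-0.4,0.4,0.2,3]]

```text
clock: 8.75
tcp_pos: [0.5501, 0.1596, 0.0596]
orientation: [0.004, 0.786, -0.618, -0.004]
ft_force: [-13.8, -2.3, 5.3]
grip_width: -0.001
```

```bash
python3 arc.py 1 2 3 4 5 6
```

```text
r 76.88620162411172 th 105.39663612222212 z 0.05959008829670685 F [-13.76752432  -2.30024913   5.30128795] tang(cw) -13.884136576016566 ring torque->85mm
1.0 [-0.1, -1.3, -0.4, 0.6, 0.1, -0.7]
2.0 [-0.1, -2.7, -0.4, 0.6, 0.1, 0.3]
3.0 [-0.1, -4.0, -0.5, 0.6, 0.1, 1.3]
4.0 [-0.1, -5.4, -0.5, 0.6, 0.1, 2.3]
5.0 [-0.0, -6.7, -0.5, 0.6, 0.1, 3.3]
6.0 [0.1, -8.0, -0.5, 0.6, 0.1, 4.3]
```

step_arm:
  deltas:
    - [[0,-2,-0.4,0.5,0.1,0],[0,-4,-0.4,0.5,0.1,1],[0,-6,-0.4,0.5,0.1,2],[0,-8,-0.4,0.5,0.1,3],[0.1,-9,-0.4,0.5,0.1,4]]

```text
clock: 9.25
tcp_pos: [0.5545, 0.1606, 0.0595]
orientation: [0.004, 0.764, -0.645, -0.004]
ft_force: [-14.9, -2.2, 5.3]
grip_width: 0.0
```

```bash
python3 arc.py 1 2 3 4 5 6
```

```text
r 76.82283415670823 th 101.99210737164096 z 0.0594515907303354 F [-14.8776244   -2.2171067    5.34626863] tang(cw) -15.013602234328149 ring torque->85mm
1.0 [-0.2, -1.3, -0.6, 0.7, 0.0, -1.3]
2.0 [-0.2, -2.7, -0.6, 0.7, -0.0, -0.3]
3.0 [-0.2, -4.0, -0.6, 0.7, -0.0, 0.7]
4.0 [-0.2, -5.4, -0.6, 0.7, -0.0, 1.7]
5.0 [-0.2, -6.7, -0.6, 0.7, -0.0, 2.7]
6.0 [-0.1, -8.0, -0.6, 0.7, -0.0, 3.7]
```

step_arm:
  deltas:
    - [[-0.2,-2,-0.5,0.6,0,0],[-0.2,-4,-0.5,0.6,0,0.5],[-0.2,-6,-0.5,0.6,0,1.5],[-0.2,-8,-0.5,0.6,0,3],[-0.1,-9,-0.5,0.6,0,3.5]]

```text
clock: 9.75
tcp_pos: [0.5584, 0.1614, 0.0593]
orientation: [0.005, 0.744, -0.668, -0.004]
ft_force: [-17.3, -1.8, 7.7]
grip_width: 0.002
```

```bash
python3 arc.py 1 2 3 4 5 6
```

```text
r 76.86820597392612 th 99.0260333380157 z 0.05933294509610241 F [-17.34209304  -1.79255886   7.71687079] tang(cw) -17.40857108940615 ring torque->85mm
1.0 [-0.2, -1.3, -0.7, 0.7, -0.0, -1.9]
2.0 [-0.2, -2.7, -0.7, 0.7, -0.0, -0.9]
3.0 [-0.2, -4.0, -0.7, 0.7, -0.0, 0.1]
4.0 [-0.2, -5.4, -0.7, 0.7, -0.0, 1.1]
5.0 [-0.2, -6.7, -0.7, 0.7, -0.0, 2.1]
6.0 [-0.1, -8.0, -0.8, 0.7, -0.0, 3.1]
```

Ring push reached 17.4 N at 77 mm, which is about 15.8 N at 85 mm. I'll back off, lift and check the bit.

step_arm:
  deltas:
    - [[0,10,0,0,0,0],[0,20,0,0,0,0],[0,20,-40,0,0,0],[0,20,-80,0,0,0],[0,20,-130,0,0,0],[0,20,-180,0,0,0],[0,20,-200,0,0,0]]

```text
clock: 10.45
tcp_pos: [0.5439, 0.1596, 0.2675]
orientation: [-0.0, 0.744, -0.668, -0.0]
ft_force: [0.7, 0.5, 0.3]
grip_width: -0.003
```

```bash
cat >> h.py <<'E'
O=np.array([.5446,-.0059]); YAW=-15.8
def U(x,y,z): # unit mm -> world m
    a=np.radians(YAW); return np.array([O[0]+(x*np.cos(a)-y*np.sin(a))/1e3,O[1]+(x*np.sin(a)+y*np.cos(a))/1e3,z/1e3])
def show(*targets,phi=74.2):
    s=monitor.state(); a=np.radians(YAW); v=(s['tcp_pos'][:2]-O)*1e3; f=s['ft_force']; c,n=np.cos(a),np.sin(a)
    print('t',s['clock'],'unit',(v[0]*c+v[1]*n).round(1),(-v[0]*n+v[1]*c).round(1),(s['tcp_pos'][2]*1e3).round(1),'Fu',(f[0]*c+f[1]*n).round(1),(-f[0]*n+f[1]*c).round(1),f[2].round(1),'w',s['grip_width'])
    for t in targets: print(t,[float(x) for x in row(U(*t[:3]),t[3] if len(t)>3 else phi,s)])
E
python3 - <<'E'
from h import *
show((-82,-100,200),(-82,-100,95))
ims=[]
for n in('scene','side'):
    p,d,i=cap(n); M=T(i); u,v=proj(np.array([.5705,.0855,.12]),i,M); u,v=int(u),int(v)
    ims.append(cv2.resize(p[v-40:v+40,u-40:u+40,::-1],(390,390),interpolation=3))
cv2.imwrite('pics/bit.png',np.hstack(ims))
E
```

```text
t 10.45 unit -45.8 159.0 267.5 Fu 0.6 0.7 0.3 w -0.003273153112646638
(-82, -100, 200) [226.7, 130.5, 67.4, -0.0, 0.0, -158.0]
(-82, -100, 95) [226.7, 130.5, 172.4, -0.0, 0.0, -158.0]
```

View pics/bit.png

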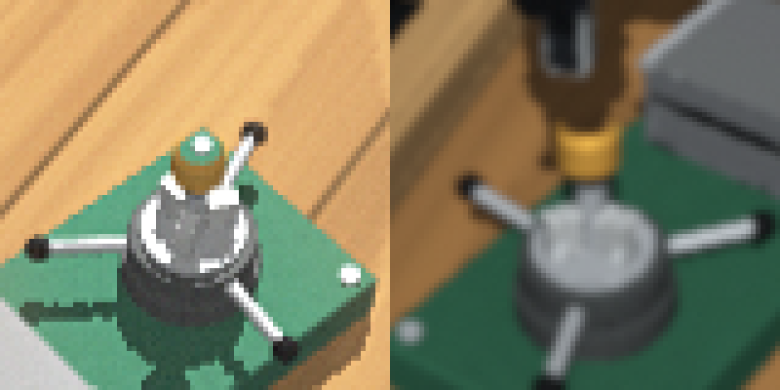

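Both crops show the brass bit upright between the jaws, at (200,160) on the left and (588,155) on the right. Next is the cover.

step_arm:
  deltas:
    - [[227,130,67,0,0,-158],[227,130,67,0,0,-158],[227,130,67,0,0,-158],[227,130,67,0,0,-158],[227,130,67,0,0,-158],[227,130,67,0,0,-158],[227,130,67,0,0,-158],[227,130,67,0,0,-158],[227,130,67,0,0,-158],[227,130,67,0,0,-158]]
  jaw: 65

```text
clock: 11.55
tcp_pos: [0.4384, -0.0803, 0.1983]
orientation: [0.003, 1.0, -0.015, -0.003]
ft_force: [0.3, 0.6, -0.3]
grip_width: 0.649
```

```bash
python3 -c "
from h import *
show((-82,-100,200))"
```

```text
t 11.55 unit -82.0 -100.5 198.3 Fu 0.1 0.7 -0.3 w 0.6489064926287961
(-82, -100, 200) [0.1, -0.5, -1.7, 0.1, 0.5, -75.9]
```

step_arm:
  deltas:
    - [[0,0,-2,0,0,-76],[0,0,-2,0,0,-76],[0,0,-2,0,0,-76],[0,0,-2,0,0,-76],[0,0,-2,0,0,-76],[0,0,-2,0,0,-76],[0,0,-2,0,0,-76],[0,0,-2,0,0,-76],[0,0,-2,0,0,-76],[0,0,-2,0,0,-76]]

```text
clock: 12.55
tcp_pos: [0.4378, -0.0803, 0.1996]
orientation: [0.0, 0.797, 0.604, -0.004]
ft_force: [0.2, -1.3, -1.8]
grip_width: 0.652
```

```bash
python3 - <<'E'
from h import *
show((-82,-100,90))
s=monitor.state();p,d,i=cap('wrist','w2.png');C=cloud(d,i,T(i,s)); p=p.astype(int)
m=(p[...,0]>170)&(p[...,1]>130)&(p[...,2]<70)&(C[...,2]>.09)&(C[...,2]<.14)
a=np.radians(YAW);c,n=np.cos(a),np.sin(a);v=(C[m][:,:2]-O)*1e3;ux=v[:,0]*c+v[:,1]*n;uy=-v[:,0]*n+v[:,1]*c
print(m.sum(),np.percentile(ux,[2,50,98]),np.percentile(uy,[2,50,98]),np.median(C[m][:,2]))
E
```

```text
t 12.55 unit -82.5 -100.7 199.6 Fu 0.5 -1.2 -1.8 w 0.6524925342701098
(-82, -100, 90) [1.4, 0.9, 109.5, -0.2, 0.4, 0.1]
1566 [-99.61403172 -84.13187338 -67.90993659] [-114.02103402  -99.60648385  -85.85431003] 0.10820687367066766
```

View pics/w2.png

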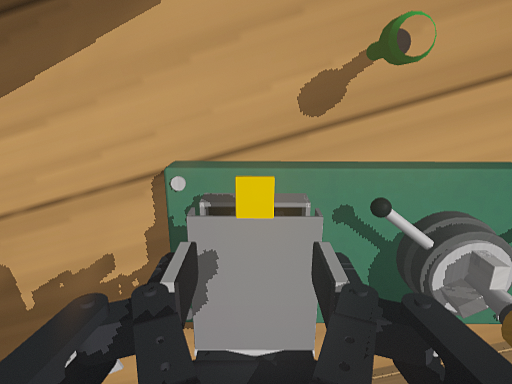

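Wrist picture: yellow lip at (255,197), centred between the opened fingers. Measured at unit (-84,-100), height 0.108, which fits. Descend and grip.

step_arm:
  deltas:
    - [[1,-1,40,0,0,0],[1,-1,75,0,0,0],[1,-1,95,0,0,0],[1,-1,108,0,0,0],[1,-1,108,0,0,0]]

```text
clock: 13.1
tcp_pos: [0.4351, -0.0792, 0.0899]
orientation: [-0.001, 0.799, 0.602, -0.005]
ft_force: [0.8, 0.4, -0.4]
grip_width: 0.646
```

step_arm:
  deltas:
    - [[0,0,0,0,0,0],[0,0,0,0,0,0],[0,0,0,0,0,0],[0,0,0,0,0,0],[0,0,0,0,0,0],[0,0,0,0,0,0]]
  jaw: 15
  grip_force: 25

```text
clock: 13.7
tcp_pos: [0.4356, -0.0804, 0.091]
orientation: [0.0, 0.799, 0.602, -0.005]
ft_force: [-1.3, -4.7, -0.4]
grip_width: 0.34
```

```bash
python3 - <<'E'
from h import *
L=148
t=[(66-2-L*np.cos(np.radians(a)),-100.5,91+L*np.sin(np.radians(a))) for a in (4,8,12,16,20,24,28,32,36,40)]
show(*[tuple(np.round(x,1)) for x in t])
E
```

```text
t 13.7 unit -84.6 -101.3 91.0 Fu 0.0 -4.9 -0.4 w 0.3398689005046904
(np.float64(-83.6), np.float64(-100.5), np.float64(101.3)) [0.7, 0.9, -10.3, -0.3, 0.5, -0.2]
(np.float64(-82.6), np.float64(-100.5), np.float64(111.6)) [0.7, 1.8, -20.6, -0.3, 0.5, -0.2]
(np.float64(-80.8), np.float64(-100.5), np.float64(121.8)) [0.6, 3.6, -30.8, -0.3, 0.5, -0.2]
(np.float64(-78.3), np.float64(-100.5), np.float64(131.8)) [0.5, 6.0, -40.8, -0.3, 0.5, -0.2]
(np.float64(-75.1), np.float64(-100.5), np.float64(141.6)) [0.4, 9.2, -50.6, -0.3, 0.5, -0.2]
(np.float64(-71.2), np.float64(-100.5), np.float64(151.2)) [0.4, 13.0, -60.2, -0.3, 0.5, -0.2]
(np.float64(-66.7), np.float64(-100.5), np.float64(160.5)) [0.3, 17.5, -69.6, -0.3, 0.5, -0.2]
(np.float64(-61.5), np.float64(-100.5), np.float64(169.4)) [0.3, 22.6, -78.5, -0.3, 0.5, -0.2]
(np.float64(-55.7), np.float64(-100.5), np.float64(178.0)) [0.2, 28.4, -87.1, -0.3, 0.5, -0.2]
(np.float64(-49.4), np.float64(-100.5), np.float64(186.1)) [0.2, 34.6, -95.3, -0.3, 0.5, -0.2]
```

Gripped at 0.34 × 85 = 29 mm, which matches the 30 mm lip. Lift along the arc.

step_arm:
  deltas:
    - [[0.5,0.5,-10,0,0,0],[0.5,1.5,-20,0,0,0],[0.5,3.5,-31,0,0,0],[0.5,6,-41,0,0,0],[0.5,9,-51,0,0,0],[0.5,13,-60,0,0,0],[0.5,17.5,-70,0,0,0],[0.5,22.5,-78.5,0,0,0],[0.5,28.5,-87,0,0,0],[0.5,34.5,-95,0,0,0]]

```text
clock: 14.7
tcp_pos: [0.4693, -0.0898, 0.1868]
orientation: [0.001, 0.799, 0.602, -0.006]
ft_force: [-1.7, -6.4, -4.7]
grip_width: 0.341
```

```bash
cat > flap.py <<'E'
from h import *
show()
p,d,i=cap('scene'); C=cloud(d,i,T(i)); a=np.radians(YAW);c,n=np.cos(a),np.sin(a)
v=(C[...,:2]-O)*1e3;ux=v[...,0]*c+v[...,1]*n;uy=-v[...,0]*n+v[...,1]*c;z=C[...,2]*1e3
q=p.astype(int); yl=(q[...,0]>150)&(q[...,1]>110)&(q[...,2]<90)&(abs(uy+100)<25)&(z>60)
print('yellow',yl.sum(),np.median(ux[yl]),np.median(uy[yl]),np.median(z[yl]),'ang',np.degrees(np.arctan2(np.median(z[yl])-108,66-np.median(ux[yl]))))
gr=(abs(uy+100)<50)&(z>112)&(abs(ux-66)<170)&(abs(q[...,0]-q[...,2])<25)&(q[...,0]>70)
print('plate pts',gr.sum(),'ang',np.degrees(np.median(np.arctan2(z[gr]-108,66-ux[gr]))))
E
python3 flap.py
```

```text
t 14.7 unit -49.6 -101.3 186.8 Fu 0.1 -6.6 -4.7 w 0.3414104022049631
yellow 79 -45.94929859692865 -99.41439824235805 199.48966475761043 ang 39.257135542619025
plate pts 1557 ang 39.23498008597911
```

step_arm:
  deltas:
    - [[0,0,0,0,0,0],[0,0,0,0,0,0],[0,0,0,0,0,0],[0,-25,0,0,0,0],[0,-50,0,0,0,0],[0,-50,0,0,0,0]]
  jaw: 60

```text
clock: 15.35
tcp_pos: [0.4205, -0.0753, 0.1881]
orientation: [0.001, 0.799, 0.602, -0.006]
ft_force: [0.3, 0.2, 0.4]
grip_width: 0.599
```

step_arm:
  deltas:
    - [[0,0,0,0,0,0],[0,0,0,0,0,0],[0,0,0,0,0,0],[0,0,0,0,0,0],[0,0,0,0,0,0]]
  jaw: 0

```text
clock: 15.85
tcp_pos: [0.4207, -0.0753, 0.188]
orientation: [0.001, 0.799, 0.602, -0.006]
ft_force: [0.5, -0.5, 0.1]
grip_width: 0.003
```

```bash
python3 - <<'E'
from h import *
L=164
t=[(66-2-11-L*np.cos(np.radians(a)),-100,min(108+L*np.sin(np.radians(a))-35,230)) for a in (40,46,52,58,64,70,76,82,88,94)]
show(*[tuple(np.round(x,1)) for x in t])
E
python3 flap.py
```

```text
t 15.85 unit -100.3 -100.5 188.0 Fu 0.6 -0.3 0.1 w 0.0034554590152879945
(np.float64(-72.6), np.float64(-100.0), np.float64(178.4)) [0.7, 27.7, 9.5, -0.3, 0.5, -0.2]
(np.float64(-60.9), np.float64(-100.0), np.float64(191.0)) [0.6, 39.4, -3.2, -0.3, 0.5, -0.2]
(np.float64(-48.0), np.float64(-100.0), np.float64(202.2)) [0.6, 52.2, -14.5, -0.3, 0.5, -0.2]
(np.float64(-33.9), np.float64(-100.0), np.float64(212.1)) [0.5, 66.2, -24.5, -0.3, 0.5, -0.2]
(np.float64(-18.9), np.float64(-100.0), np.float64(220.4)) [0.5, 81.2, -32.8, -0.3, 0.5, -0.2]
(np.float64(-3.1), np.float64(-100.0), np.float64(227.1)) [0.5, 96.9, -39.6, -0.3, 0.5, -0.2]
(np.float64(13.3), np.float64(-100.0), np.float64(230.0)) [0.5, 113.3, -42.6, -0.3, 0.5, -0.2]
(np.float64(30.2), np.float64(-100.0), np.float64(230.0)) [0.6, 130.2, -42.7, -0.3, 0.5, -0.2]
(np.float64(47.3), np.float64(-100.0), np.float64(230.0)) [0.6, 147.3, -42.8, -0.3, 0.5, -0.2]
(np.float64(64.4), np.float64(-100.0), np.float64(230.0)) [0.7, 164.4, -42.9, -0.3, 0.5, -0.2]
t 15.85 unit -100.3 -100.5 188.0 Fu 0.6 -0.3 0.1 w 0.0034554590152879945
yellow 116 -48.76354252123842 -102.98257926492259 203.30413081729102 ang 39.70756572985253
plate pts 1508 ang 39.94546941210492
```

step_arm:
  deltas:
    - [[0.6,28,9,0,0,0],[0.6,39,-3,0,0,0],[0.6,52,-14.5,0,0,0],[0.6,66,-24.5,0,0,0],[0.6,81,-33,0,0,0],[0.6,97,-39.5,0,0,0],[0.6,113,-42.5,0,0,0],[0.6,130,-42.5,0,0,0],[0.6,147,-43,0,0,0],[0.6,160,-43,0,0,0]]

```text
clock: 16.9
tcp_pos: [0.5766, -0.119, 0.2315]
orientation: [0.001, 0.799, 0.602, -0.005]
ft_force: [-2.0, 0.2, 0.8]
grip_width: -0.004
```

```bash
python3 flap.py; python3 -c "
from h import *
show((70,-100,230),(78,-100,230),(84,-100,230))"
```

```text
t 16.9 unit 61.6 -100.1 231.5 Fu -2.0 -0.4 0.8 w -0.0036397500402854297
yellow 74 80.86486145990176 -103.96994477057031 263.1865790718771 ang 95.47149933027855
plate pts 824 ang 95.61806344078269
t 16.95 unit 62.4 -100.3 230.7 Fu -1.7 -0.6 -1.1 w -0.001292664379775032
(70, -100, 230) [0.3, 7.6, 0.6, -0.2, 0.5, -0.2]
(78, -100, 230) [0.4, 15.6, 0.6, -0.2, 0.5, -0.2]
(84, -100, 230) [0.4, 21.6, 0.6, -0.2, 0.5, -0.2]
```

step_arm:
  deltas:
    - [[0,5,0,0,0,0],[0,9,0,0,0,0],[0,12,0,0,0,0],[0,14,0,0,0,0]]

```text
clock: 17.35
tcp_pos: [0.5865, -0.122, 0.2295]
orientation: [-0.003, 0.799, 0.602, -0.009]
ft_force: [-21.8, 5.9, 9.3]
grip_width: 0.002
```

```bash
python3 flap.py
```

```text
t 17.35 unit 71.9 -100.3 229.5 Fu -22.5 -0.2 9.3 w 0.0020815343732659302
yellow 60 92.23210022281233 -104.53362962152903 259.1696276908025 ang 99.84436870434567
plate pts 781 ang 99.21017377240283
```

Cover is at its stop (about 100°, contact force rose). Now retreat and go to the toggle.

step_arm:
  deltas:
    - [[0,-40,0,0,0,0],[0,-85,0,0,0,0],[0,-130,20,0,0,0],[0,-147,60,0,0,0],[0,-147,100,0,0,0],[0,-147,130,0,0,0],[0,-147,144,0,0,0],[0,-147,146,0,0,0]]

```text
clock: 18.2
tcp_pos: [0.4405, -0.0815, 0.0838]
orientation: [-0.005, 0.799, 0.602, -0.01]
ft_force: [-0.3, -0.5, -0.9]
grip_width: -0.001
```

```bash
python3 flap.py; python3 - <<'E'
from h import *
show((-50,-100,82),(-18,-100,82))
s=monitor.state();p,d,i=cap('wrist');C=cloud(d,i,T(i,s));q=p.astype(int)
a=np.radians(YAW);c,n=np.cos(a),np.sin(a)
def tog(p,C):
    q=p.astype(int);v=(C[...,:2]-O)*1e3;ux=v[...,0]*c+v[...,1]*n;uy=-v[...,0]*n+v[...,1]*c
    m=(q[...,0]>100)&(q[...,1]<60)&(q[...,2]<60)&(abs(ux)<80)&(abs(uy+100)<60); print(m.sum(), np.median(ux[m]),np.median(uy[m]),np.median(C[m][:,2]), np.percentile(ux[m],[3,97]),C[m][:,2].max())
tog(p,C)
p,d,i=cap('scene');C=cloud(d,i,T(i)); tog(p,C)
u,v=proj(U(0,-100,100),i,T(i));u,v=int(u),int(v)
cv2.imwrite('pics/t1.png',cv2.resize(p[v-50:v+50,u-50:u+50,::-1],(600,600),interpolation=3))
E
```

```text
t 18.2 unit -79.6 -101.1 83.8 Fu -0.2 -0.6 -0.9 w -0.001014837678443458
yellow 53 92.06217497987198 -104.36602271248961 260.63059474383607 ang 99.689987680055
plate pts 601 ang 99.80983013145837
t 18.25 unit -78.5 -101.1 84.9 Fu -0.9 -0.0 -0.2 w 0.00041431726428214775
(-50, -100, 82) [1.3, 28.5, 2.4, -1.0, 0.6, -0.2]
(-18, -100, 82) [1.4, 60.5, 1.8, -1.0, 0.6, -0.2]
245 -38.66948039320533 -100.11872400274181 0.0953035173228545 [-42.30943057 -32.2557427 ] 0.09741730529705203
60 -32.51656375294776 -104.6411839687101 0.09487471258559821 [-62.57363331 -18.10658711] 0.4657640528375864
```

View pics/t1.png

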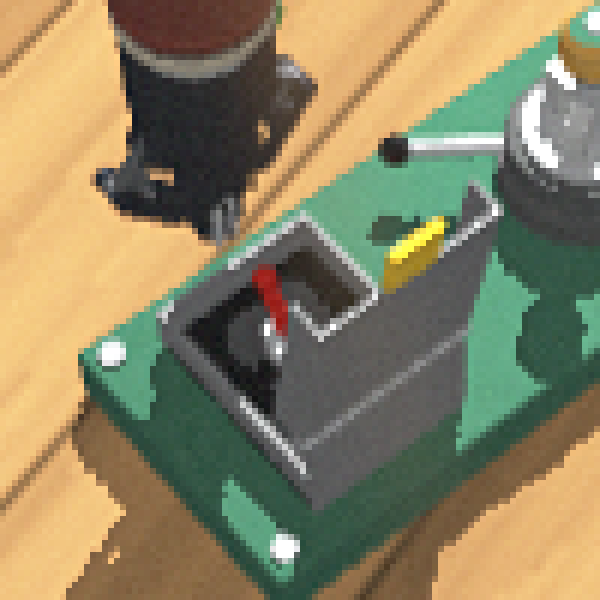

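Crop: cover fully up, red toggle at (268,290) still leaning to the lip side (measured tip at unit -39,-100, height 0.095). Push it +x.

step_arm:
  deltas:
    - [[1,10,2,-1,0.5,0],[1,20,2,-1,0.5,0],[1,27,2,-1,0.5,0],[1,34,2,-1,0.5,0],[1,41,2,-1,0.5,0],[1,47,2,-1,0.5,0],[1,53,2,-1,0.5,0],[1,58,2,-1,0.5,0],[1,60,2,-1,0.5,0]]

```text
clock: 19.25
tcp_pos: [0.5013, -0.098, 0.0836]
orientation: [0.001, 0.799, 0.602, 0.0]
ft_force: [-1.3, 0.4, -0.4]
grip_width: -0.003
```

```bash
python3 -c "
from h import *
show((-14,-100,82))"
```

```text
t 19.25 unit -16.6 -100.4 83.6 Fu -1.4 0.0 -0.4 w -0.003310684846009259
(-14, -100, 82) [0.4, 2.6, 1.6, 0.1, 0.1, -0.2]
```

step_arm:
  deltas:
    - [[0,2,0.5,0,0,0],[0,4,0.5,0,0,0],[0,5,0.5,0,0,0]]

```text
clock: 19.55
tcp_pos: [0.5037, -0.0986, 0.0826]
orientation: [-0.001, 0.799, 0.602, -0.002]
ft_force: [-11.7, 3.4, 8.4]
grip_width: -0.002
```

```bash
python3 -c "
from h import *
show()"
```

```text
t 19.55 unit -14.1 -100.4 82.6 Fu -12.2 0.1 8.4 w -0.0015985913263119125
```

step_arm:
  deltas:
    - [[0,-25,0,0,0,0],[0,-50,-10,0,0,0],[0,-60,-60,0,0,0],[0,-60,-110,0,0,0],[0,-60,-160,0,0,0],[0,-60,-210,0,0,0],[0,-60,-235,0,0,0],[0,-60,-235,0,0,0]]

```text
clock: 20.35
tcp_pos: [0.4494, -0.083, 0.3237]
orientation: [0.003, 0.798, 0.602, 0.001]
ft_force: [-0.3, 0.5, -0.2]
grip_width: -0.001
```

```bash
python3 - <<'E'
from h import *
show((125,-100,320),(125,-100,228))
s=monitor.state();p,d,i=cap('wrist','w3.png');C=cloud(d,i,T(i,s));q=p.astype(int)
a=np.radians(YAW);c,n=np.cos(a),np.sin(a)
v=(C[...,:2]-O)*1e3;ux=v[...,0]*c+v[...,1]*n;uy=-v[...,0]*n+v[...,1]*c
m=(q[...,0]>100)&(q[...,1]<60)&(q[...,2]<60)&(abs(ux)<80)&(abs(uy+100)<60); print(m.sum(), np.median(ux[m]),np.median(uy[m]),np.median(C[m][:,2]), np.percentile(ux[m],[3,97]),C[m][:,2].max())
E
```

```text
t 20.35 unit -70.6 -100.1 323.7 Fu -0.4 0.4 -0.2 w -0.0008259977022515197
(125, -100, 320) [0.7, 195.6, 5.1, 0.4, 0.1, -0.2]
(125, -100, 228) [0.8, 194.9, 97.1, 0.4, 0.1, -0.2]
204 -4.700278644132629 -99.86984711761181 0.08440650662373589 [-16.04473091   8.87947227] 0.09691776119676049
```

View pics/w3.png

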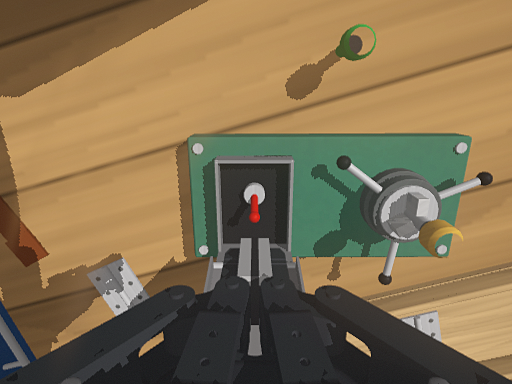

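Wrist picture: toggle at (255,210) now leans towards the hinge (tip at unit x = 9, height 0.097), so it is fully on. Go over the cover and close it from behind.

step_arm:
  deltas:
    - [[0.7,50,2,0,0,0],[0.7,100,4,0,0,0],[0.7,150,5,0,0,0],[0.7,195,5,0,0,0],[0.7,195,40,0,0,0],[0.7,195,80,0,0,0],[0.7,195,97,0,0,0],[0.7,195,97,0,0,0]]

```text
clock: 21.2
tcp_pos: [0.6333, -0.1349, 0.2185]
orientation: [-0.002, 0.799, 0.602, -0.002]
ft_force: [-1.1, -0.4, 1.1]
grip_width: -0.003
```

```bash
cat > close.py <<'E'
from h import *
import sys
r=120;t=[]
for al in map(float,sys.argv[1:]):
    a=np.radians(al); t.append(tuple(np.round((64-r*np.cos(a)+11,-100,110+r*np.sin(a)),1)))
show(*t)
E
python3 close.py 95 88 81 74 67 60 53 46 39 32
```

```text
t 21.2 unit 120.5 -99.9 218.5 Fu -0.9 -0.7 1.1 w -0.0028462698512517924
(np.float64(85.5), np.float64(-100.0), np.float64(229.5)) [-0.2, -35.0, -10.8, -0.4, 0.1, -0.2]
(np.float64(70.8), np.float64(-100.0), np.float64(229.9)) [-0.2, -49.7, -11.1, -0.4, 0.1, -0.2]
(np.float64(56.2), np.float64(-100.0), np.float64(228.5)) [-0.3, -64.3, -9.6, -0.4, 0.1, -0.2]
(np.float64(41.9), np.float64(-100.0), np.float64(225.4)) [-0.3, -78.6, -6.4, -0.4, 0.1, -0.2]
(np.float64(28.1), np.float64(-100.0), np.float64(220.5)) [-0.4, -92.4, -1.4, -0.4, 0.1, -0.2]
(np.float64(15.0), np.float64(-100.0), np.float64(213.9)) [-0.4, -105.4, 5.3, -0.4, 0.1, -0.2]
(np.float64(2.8), np.float64(-100.0), np.float64(205.8)) [-0.4, -117.6, 13.5, -0.4, 0.1, -0.2]
(np.float64(-8.4), np.float64(-100.0), np.float64(196.3)) [-0.4, -128.7, 23.1, -0.4, 0.1, -0.2]
(np.float64(-18.3), np.float64(-100.0), np.float64(185.5)) [-0.5, -138.5, 33.9, -0.4, 0.1, -0.2]
(np.float64(-26.8), np.float64(-100.0), np.float64(173.6)) [-0.5, -147.0, 45.9, -0.4, 0.1, -0.2]
```

step_arm:
  deltas:
    - [[0,-20,-11,0,0,0],[0,-35,-11,0,0,0],[0,-50,-11,0,0,0],[0,-64,-10,0,0,0],[0,-78.5,-6.5,0,0,0],[0,-92.5,-1.5,0,0,0],[0,-105.5,5,0,0,0],[0,-117.5,13.5,0,0,0],[0,-129,23,0,0,0],[0,-138.5,34,0,0,0]]

```text
clock: 22.2
tcp_pos: [0.5009, -0.0971, 0.1884]
orientation: [0.0, 0.799, 0.602, -0.001]
ft_force: [0.7, 0.5, 0.3]
grip_width: 0.004
```

```bash
python3 close.py 39 32 26 20 15 10 6 3 0 -1; python3 flap.py
```

```text
t 22.2 unit -17.2 -99.6 188.4 Fu 0.5 0.6 0.3 w 0.0036538699966196337
(np.float64(-18.3), np.float64(-100.0), np.float64(185.5)) [-0.4, -1.1, 2.9, -0.1, 0.1, -0.2]
(np.float64(-26.8), np.float64(-100.0), np.float64(173.6)) [-0.4, -9.6, 14.8, -0.1, 0.1, -0.2]
(np.float64(-32.9), np.float64(-100.0), np.float64(162.6)) [-0.4, -15.7, 25.8, -0.1, 0.1, -0.2]
(np.float64(-37.8), np.float64(-100.0), np.float64(151.0)) [-0.4, -20.6, 37.5, -0.1, 0.1, -0.2]
(np.float64(-40.9), np.float64(-100.0), np.float64(141.1)) [-0.4, -23.6, 47.4, -0.1, 0.1, -0.2]
(np.float64(-43.2), np.float64(-100.0), np.float64(130.8)) [-0.4, -25.9, 57.7, -0.1, 0.1, -0.2]
(np.float64(-44.3), np.float64(-100.0), np.float64(122.5)) [-0.4, -27.0, 66.0, -0.1, 0.1, -0.2]
(np.float64(-44.8), np.float64(-100.0), np.float64(116.3)) [-0.4, -27.5, 72.2, -0.1, 0.1, -0.2]
(np.float64(-45.0), np.float64(-100.0), np.float64(110.0)) [-0.4, -27.7, 78.5, -0.1, 0.1, -0.2]
(np.float64(-45.0), np.float64(-100.0), np.float64(107.9)) [-0.4, -27.7, 80.6, -0.1, 0.1, -0.2]
t 22.2 unit -17.2 -99.6 188.4 Fu 0.5 0.6 0.3 w 0.0036538699966196337
yellow 10 -50.77328642645601 -107.7561755655576 211.81171753215148 ang 41.63716830276784
plate pts 1562 ang 42.00740620321753
```

step_arm:
  deltas:
    - [[0,-5,8,0,0,0],[0,-9.5,15,0,0,0],[0,-15.5,26,0,0,0],[0,-20.5,37.5,0,0,0],[0,-23.5,47.5,0,0,0],[0,-26,57.5,0,0,0],[0,-27,66,0,0,0],[0,-27.5,72,0,0,0],[0,-28,76,0,0,0],[0,-28,78,0,0,0]]

```text
clock: 23.25
tcp_pos: [0.4711, -0.0884, 0.1078]
orientation: [-0.002, 0.798, 0.602, -0.002]
ft_force: [-5.1, 0.5, 13.2]
grip_width: -0.002
```

```bash
python3 close.py 0; python3 flap.py
```

```text
t 23.25 unit -48.2 -99.4 107.8 Fu -5.1 -0.9 13.2 w -0.002169653973824135
(np.float64(-45.0), np.float64(-100.0), np.float64(110.0)) [-0.6, 3.2, -2.2, -0.4, 0.1, -0.2]
t 23.25 unit -48.2 -99.4 107.8 Fu -5.1 -0.9 13.2 w -0.002169653973824135
yellow 14 -88.81668547236231 -90.98247714626235 407.88543754654586 ang 62.69483010572471
plate pts 244 ang 61.04588151632498
```

Cover pressed down (13 N at 107.8 mm). Retreat upward and do the final check.

step_arm:
  deltas:
    - [[0,0,-10,0,0,0],[0,0,-50,0,0,0],[0,0,-100,0,0,0],[0,0,-150,0,0,0],[0,-20,-200,0,0,0],[0,-50,-220,0,0,0],[0,-60,-220,0,0,0],[0,-60,-220,0,0,0]]

```text
clock: 24.1
tcp_pos: [0.4146, -0.0719, 0.3295]
orientation: [-0.001, 0.798, 0.602, -0.002]
ft_force: [-0.1, 0.1, -0.9]
grip_width: -0.001
```

```bash
python3 - <<'E'
from h import *
show()
s=monitor.state();p,d,i=cap('wrist','w4.png');C=cloud(d,i,T(i,s));q=p.astype(int)
a=np.radians(YAW);c,n=np.cos(a),np.sin(a)
v=(C[...,:2]-O)*1e3;ux=v[...,0]*c+v[...,1]*n;uy=-v[...,0]*n+v[...,1]*c;z=C[...,2]*1e3
m=(q[...,0]>170)&(q[...,1]>130)&(q[...,2]<70)&(abs(uy+100)<25)&(z>60)&(ux<-60);print('lip',m.sum(),np.median(ux[m]),np.median(z[m]))
g=(ux<10)&(ux>-60)&(abs(uy+100)<45)&(z<140)&(z>90);print('plate',g.sum(),np.polyfit(ux[g],z[g],1))
b=(q[...,0]>q[...,2]*1.6)&(abs(uy-95)<40)&(abs(ux)<40)&(z>140)&(z<190);print('brush',b.sum(),(ux[b].min()+ux[b].max())/2,(uy[b].min()+uy[b].max())/2,z[b].max())
im=[]
P,D,I=cap('scene');u,w=map(int,proj(U(0,0,90),I,T(I)));im.append(P[w-65:w+65,u-65:u+65])
P,D,I=cap('side');u,w=map(int,proj(U(0,95,120),I,T(I)));im.append(P[w-40:w+40,u-40:u+40])
cv2.imwrite('pics/f.png',np.hstack([cv2.resize(x[...,::-1],(400,400),interpolation=3) for x in im]))
E
```

```text
t 24.1 unit -107.1 -98.9 329.5 Fu -0.1 0.0 -0.9 w -0.0010358235442035674
lip 677 -84.46515044991679 107.40990322151018
plate 3097 [9.63669227e-05 1.07520897e+02]
brush 693 -3.4204520220510997 93.1451844829624 177.31017129211511
```

View pics/f.png

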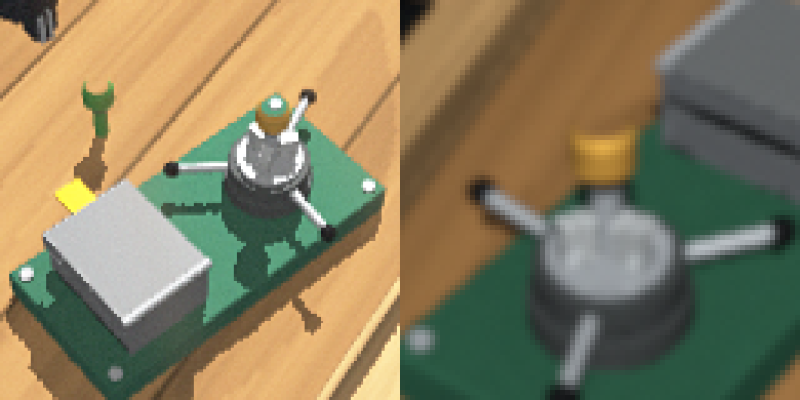

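```bash
python3 -c "
from h import *
print(order.finish_job())"
```

```text
the job is handed in; nothing more can be done
None
```

I did the whole job in the order asked and handed it in at about 24 s on the robot's clock; no verdict is reported.

- **Chuck:** I pushed one tommy bar clockwise about 110°. From about 90° the push climbed steadily, to a last push of 17 N at 77 mm out (about 16 N at 85 mm). The final pictures show the bit upright between the jaws. I did not pull on the bit or push the bar again to test the grip; tightness is judged from the push force.
- **Cover and toggle:** I lifted the cover to its stop (measured at about 100°). I pushed the red toggle to its end stop, where the force rose to 12 N and the tip stood on the hinge side. I then pressed the cover shut with 13 N; the last measurement shows it flat at 107.5 mm, against a nominal 108 mm.
- **Left alone:** I planned no contact with the padlock, hasp, hinge, canister or green look-alike. I did not measure their positions again at the end.

**Disagreements:**
- The cameras put the unit up to about 6 mm apart along its y. I used a position near the wrist camera's, and the contacts fitted it.
- The last wrist reading put the brush head about 3 mm off the chuck axis in x. I put this down to the camera seeing mostly one side of the head and a unit position about 2 mm off, and did not check it further.

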